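# Set the dust extractor for finish sanding

## Task

Set the dust extractor up for finish sanding: turn its larger selector, the suction dial, down to its second-lowest mark, and turn its smaller selector, the mode switch, by one click from off to the middle (automatic) mark; the order does not matter. Turn each one by pushing against the side of its wing grip with a fingertip, never taking the grip between the fingers. Leave both resting in their clicks, and leave the sander, the sanding block and the things in the tray where they are.

Things in the scene. Friction and masses are not known exactly. Their poses are not given: they have to be found in the camera images.
- extractor: compact box-shaped dust extractor, light grey, fixed on the work surface; 296 mm deep (its x), 396 mm wide (its y). Origin: centre of its underside. Its front (-x) faces the robot, turned by up to 0.35 rad; +y is on the robot's left, z up. Its flat top, 253 mm high, has the control panel along the front and, from x = -16 to 142 mm, a black tool tray with a 10 mm rim and a folded handle
- extractor_panel (a point): middle of the control panel's flat surface, 253 mm high, axes as the extractor's. The larger selector (suction dial) stands left of it, the smaller one (mode switch) right; their axes are upright and lie 3 mm nearer the front (-x), at y = +80 mm and y = -85 mm from here
- suction_axis (a point): suction dial: point on its axis at the top of its wing grip, 30 mm above the panel. Round black skirt 60 mm across, its face 8 mm above the panel; on it an upright wing 13 mm wide, 22 mm high, from 27 mm behind the axis to 28 mm ahead, then a narrower beak (7 mm wide, 18 mm high) to 40 mm. x axis: along the wing to the beak, z up
- suction_tip (a point): suction dial: end of its beak, 40 mm from the axis, at the height of the wing's top. The beak carries a white line and points at one of seven dark bars printed round the dial, which grow from the lowest to the highest mark
- suction (a joint): suction dial angle, rad, growing clockwise from above (more suction). Seven clicks 0.628 apart: 0 lowest, 0.628 second-lowest, .. 3.770 highest. In the extractor's frame the beak points at 1.885 minus this angle (counter-clockwise from +x). It starts in one of the upper four. A sprung ball holds each click: 0.12 N m (6 N at 20 mm) to leave it; past half-way it snaps into the next. Stops 0.03 past both ends
- mode_axis (a point): mode switch: point on its axis at the top of its wing grip, 30 mm above the panel. Round black skirt 50 mm across, its face 8 mm above the panel; on it an upright wing 12 mm wide, 22 mm high, from 22 mm behind the axis to 23 mm ahead, then a narrower beak (7 mm wide, 18 mm high) to 33 mm. x axis: along the wing to the beak, z up
- mode_tip (a point): mode switch: end of its beak, 33 mm from the axis, at the height of the wing's top. The beak carries a white line and points at one of three marks printed beyond it: ring (off, on the left), dot (automatic, in the middle), bar (manual, on the right)
- mode (a joint): mode switch angle, rad, growing clockwise from above. Three clicks 0.785 apart: 0 off, 0.785 automatic, 1.571 manual. In the extractor's frame the beak points at 0.785 minus this angle (counter-clockwise from +x), so at automatic straight along +x. It starts at off. Sprung clicks as on the suction dial: 0.09 N m to leave one; past half-way it snaps into the next. Stops 0.03 past both ends
- disc_stack: bystander: stack of brown sanding discs, 125 mm across, 20 mm high, lying in the tray on the left; origin: centre of its underside
- sleeve: bystander: grey plastic hose sleeve standing upright in the tray on the right, 48 mm across, 62 mm high; origin: centre of its underside
- sander: bystander: random orbital sander standing on its 125 mm pad on the work surface to the robot's right, 140 mm high; origin: centre of its underside
- sanding_block: bystander: hand sanding block on the work surface to the robot's left, 133 x 80 x 48 mm; origin: centre of its underside

How it is judged (in metres and radians):
At the end, for the whole second after the job is handed in: The suction dial rests at its second-lowest mark and the mode switch at its middle mark, each within 0.15 rad of the click position and still, and none of the four bystanders is more than 20 mm from where it started (value of joint suction between 0.4783 and 0.7783 rad and velocity of joint suction between -0.1 and 0.1 rad/s and value of joint mode between 0.6354 and 0.9354 rad and velocity of joint mode between -0.1 and 0.1 rad/s and distance of each of disc_stack, sleeve, sander, sanding_block from where it was at the start of the episode below 0.02 m); the robot touches nothing.
It fails at once if the suction dial's wing grip is taken between the fingers (x of the grasp point in the frame of suction_axis between -0.027 and 0.04 m and y of the grasp point in the frame of suction_axis between -0.0055 and 0.0055 m and z of the grasp point in the frame of suction_axis below 0.012 m).
It fails at once if the mode switch's wing grip is taken between the fingers (x of the grasp point in the frame of mode_axis between -0.022 and 0.033 m and y of the grasp point in the frame of mode_axis between -0.0055 and 0.0055 m and z of the grasp point in the frame of mode_axis below 0.012 m).
It fails at once if the sander, the sanding block or a thing in the tray is shifted, knocked over or carried off (more than 20 mm) (distance of any of disc_stack, sleeve, sander, sanding_block from where it was at the start of the episode above 0.02 m).
It also fails if it takes over 58 s, if anything falls off the work surface, if the arm or the gripper's body presses on something with over 40 N, if the wrist force passes 120 N, or if a joint passes its speed limit or range.

## Robot

A 7-joint arm with a two-finger parallel gripper is mounted at the origin on the work surface. World frame = base frame: x ahead of the robot, y to its left, z up, the work surface at z = 0. Lengths are in mm, angles in rad, forces in N, time in s.
With the tool pointing down it reaches from about 400 to 900 mm from the base axis. Payload 5.6 kg.
Tool frame: the origin (TCP) lies midway between the tips of the shut fingers; the grasp point (between the pads) lies 19 mm behind it; x points along the fingers, y is the direction in which the jaws open and shut, and the axes are right-handed (so a half turn about x gives the same grasp; the last joint's range is limited). The gripper opens to 92 mm and grips with 3 to 60 N. Pads are 20 mm wide; open, the fingers measure 128 mm over their backs; the gripper's body (75 mm by 189 mm) begins 69 mm behind the grasp point.
Start: joints at [-1.311, 0.468, -0.012, 1.603, 0.006, 1.071, -0.056], TCP at [193.867, 620.423, 214.592] pointing down, gripper open.
Joint ranges: [-2.53, 2.53], [-0.31, 2.02], [-1.57, 1.55], [0.28, 2.44], [-1.29, 4.43], [0.15, 1.84], [-2.92, 2.92]. Speed limits (rad/s): [2.57, 2.57, 3.14, 3.14, 3.14, 3.14, 3.14].

## Interface

Orientations are given as a rotation vector (axis times angle).
In Python, from cell import robot, grip, kin, viewer gives the robot as it stands. Calls block until the motion is done:
- robot.movep(position, orientation): joint-space move of the TCP to a pose.
- robot.servo_line(position, feed=150, rotation=None): straight line of the TCP; rotation=None keeps the orientation; feed is the mean speed in mm/s.
- robot.goto_joints(angles): joint-space move.
- grip(opening, newtons=None): opening from 0.0 (shut) to 1.0 (fully open); newtons is the grip in N (None keeps the last); returns when the fingers have stopped.
- robot.hold(seconds).
- kin.ik(position, orientation): joint angles nearest the present ones, or None.
- robot.observe(): the state.
- viewer.read_camera(name): name is "scene" or "side" or "wrist"; returns the picture (420x560x3 uint8, red, green, blue); there is no depth.
- viewer.camera_info(name): a dict with "camera_matrix" (3x3 intrinsics, pixels), "k1" (the pictures are not rectified: a ray, as slopes to the right and down, at radius r is drawn at 1 + k1 r^2 times it, then the intrinsics apply), "R" (3x3) and "t" (3): a world point X has camera coordinates R X + t. Camera axes: x right, y down, z forward; pixel columns grow to the right and rows downward; lengths in mm; the calibration is good to about 2 mm. A picture is of the moment at which its call begins: read the wrist's pose just before it. camera_info takes no time and is no camera call; for the wrist camera it gives the pose at the moment of the call.
A pose or a line that the arm cannot do raises robot.IKError and nothing moves.
- robot.job_done(): hands the job in, once; it reports no verdict.
Trained networks look in the newest picture that a camera, given by its name, has taken for a name from the list of things; names that differ only in an ending like _2 or _b are one class to them, and where a whole thing is asked for, a point or a joint stands for the part that bears it (a point fixed in the world has none). Each returns a list of dicts, best first, with "confidence" (0 to 1); they miss things now and then, are a little off and sometimes report something else, mostly with a low value. They report only what shows in the picture. A call takes as long as a camera call.
- viewer.silhouettes(name, camera): "mask" (420x560 bool, what is visible of it).
- viewer.pinpoint(name, camera): "at" ([x, y, z] in mm, in the coordinates of the camera as it stood for that picture, good to about 4 mm: a listed point, or the origin of a listed thing).
The state is a dict: "t": time; "joints": joint angles; "joint_velocities": joint speeds; "joint_torque": joint torques, N m; "tcp_pos": TCP position; "tcp_rot": TCP orientation; "contact_force": force on the tool from outside, world axes, zero at the start; "wrist_torque": the same for the moment, N m; "grip_width": opening from 0.0 (shut) to 1.0 (fully open).
Only numpy, scipy, OpenCV 4.12 (cv2) and the standard library are available. Lean on these libraries where they do the work, as an engineer would, in place of code of your own. Each camera call takes 0.05 s, during which the arm holds its last target.

## Working session

There is one attempt and no reset: what is moved stays moved. The work goes in short steps, each a Python script; the robot and the scene stay as the last script left them, time stands still between calls to the robot, and variables do not carry over. Pictures are saved under pics/ and viewed, and the job is handed in when it is done.

```bash
ls; mkdir -p pics; cat > h.py <<'E'
import numpy as np, cv2
from cell import robot, grip, kin, viewer
from scipy.spatial.transform import Rotation as Rn
def save(im,n): cv2.imwrite('pics/'+n+'.png', np.ascontiguousarray(im[:,:,::-1]))
def toworld(p,info):
    return np.array(info['R']).T@(np.array(p)-np.array(info['t']))
def project(X,info):
    c=np.array(info['R'])@np.array(X)+np.array(info['t']); s=c[:2]/c[2]; s=s*(1+info['k1']*(s@s))
    K=np.array(info['camera_matrix']); return K[:2,:2]@s+K[:2,2]
E
python3 - <<'E'
from h import *
s=robot.observe(); print(s)
for n in ['scene','side','wrist']:
    i=viewer.camera_info(n); print(n,i)
    save(viewer.read_camera(n),n+'0')
    for k in ['extractor','extractor_panel','suction_axis','suction_tip','mode_axis','mode_tip','disc_stack','sleeve','sander','sanding_block']:
        try: r=viewer.pinpoint(k,n)
        except Exception as e: print(k,e); continue
        for d in r[:2]: print(n,k,round(d['confidence'],2),toworld(d['at'],i).round(1))
print(robot.observe()['t'])
E
```

```text
pics
{'t': 0.0, 'joints': array([-1.31103336,  0.46836675, -0.01158261,  1.60361329,  0.00599616,
        1.07140096, -0.05630676]), 'joint_velocities': array([ 1.06453338e-04, -1.78150103e-03, -5.30466920e-04, -8.18028019e-04,
       -2.33700925e-04, -8.72413902e-05,  6.80985470e-04]), 'joint_torque': array([ 7.39891111e-04, -5.20578003e+01, -1.20770180e-02, -2.43741041e+01,
       -5.65669918e-02,  1.71840715e-02,  1.54253403e-04]), 'tcp_pos': array([193.70817824, 619.85745271, 213.65138495]), 'tcp_rot': array([ 0.23632297,  1.55783144, -0.23907861]), 'contact_force': array([-0.20946768, -0.42559821,  0.92735369]), 'wrist_torque': array([ 0.01921028, -0.0026348 ,  0.02480558]), 'grip_width': 0.9975707601664328}
scene {'camera_matrix': array([[412.96403138,   0.        , 278.50282389],
       [  0.        , 412.96403138, 214.39147727],
       [  0.        ,   0.        ,   1.        ]]), 'k1': -0.10421233609767093, 'R': array([[ 0.08724375,  0.99618203,  0.00314641],
       [ 0.74283719, -0.06295115, -0.66650586],
       [-0.66376308,  0.06048574, -0.74549316]]), 't': array([ -39.61
[... 1188 characters left out ...]
axis 0.86 [504.4 -57.5 285.3]
side mode_tip 0.58 [524.8 -34.1 282.7]
side disc_stack 0.62 [655.6 130.2 252.4]
side sleeve 0.84 [667.  -91.7 255.2]
side sander 0.75 [ 5.204e+02 -4.307e+02  4.000e-01]
side sanding_block 0.73 [520.9 464.6  -1. ]
wrist {'camera_matrix': array([[305.08344935,   0.        , 277.15349034],
       [  0.        , 305.08344935, 208.14130577],
       [  0.        ,   0.        ,   1.        ]]), 'k1': -0.03175254546603843, 'R': array([[ 2.98651401e-01,  9.54362119e-01,  5.36050301e-04],
       [ 9.24548482e-01, -2.89460935e-01,  2.47835574e-01],
       [ 2.36680049e-01, -7.35208368e-02, -9.68801962e-01]]), 't': array([-649.5891252 ,  -27.14154899,  389.24884725])}
1.65
```

View pics/scene0.png

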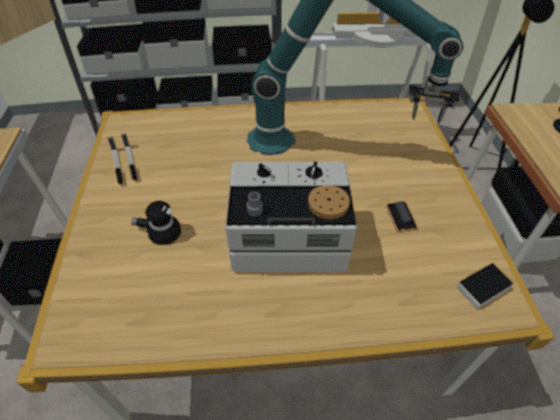

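View pics/side0.png

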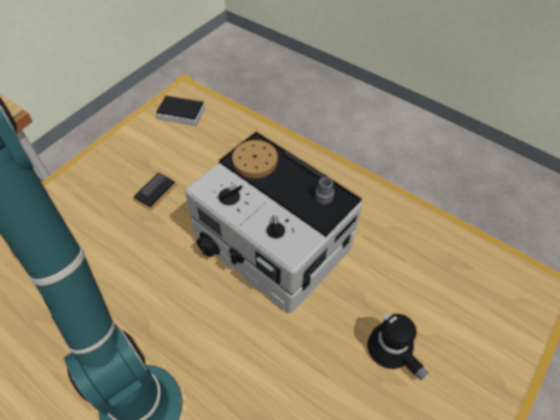

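```bash
cat >> h.py <<'E'
def ori(a):
    "tool pointing down, tool z axis at world angle a"
    z=np.array([np.cos(a),np.sin(a),0]); x=np.array([0,0,-1.]); y=np.cross(z,x)
    return Rn.from_matrix(np.c_[x,y,z]).as_rotvec()
def sweep(n,ks,vs=2):
    i=viewer.camera_info(n); im=viewer.read_camera(n)
    out={}
    for k in ks:
        for d in viewer.pinpoint(k,n)[:vs]:
            w=toworld(d['at'],i); out.setdefault(k,[]).append((d['confidence'],w)); print(n,k,round(d['confidence'],2),w.round(1))
    return i,im,out
E
python3 - <<'E'
from h import *
M=Rn.from_rotvec(robot.observe()['tcp_rot']).as_matrix(); print(M.round(2))
i=viewer.camera_info('wrist'); c=-np.array(i['R']).T@i['t']; s=robot.observe()
print('cam in tool',(M.T@(c-s['tcp_pos'])).round(1)); print('camaxes in tool',(M.T@np.array(i['R']).T).round(2))
for a in np.arange(-3.14,3.14,.4):
    q=kin.ik([500,40,500],ori(a)); q2=kin.ik([510,100,266],ori(a)); print(round(a,2),None if q is None else np.round(q,2),None if q2 is None else np.round(q2,2))
E
```

```text
[[ 0.    0.3   0.95]
 [-0.    0.95 -0.3 ]
 [-1.   -0.    0.  ]]
cam in tool [-169.6   -0.6  -69.9]
camaxes in tool [[-0.   -0.25  0.97]
 [ 1.   -0.    0.  ]
 [ 0.    0.97  0.25]]
-3.14 [-0.88  0.02  0.76  1.55 -0.02  1.58 -1.68] [-0.91  0.22  0.76  1.9  -0.17  1.09 -1.65]
-2.74 [-0.89  0.02  0.78  1.55 -0.02  1.58 -1.28] [-0.86  0.21  0.7   1.9  -0.15  1.09 -1.27]
-2.34 [-0.74  0.03  0.62  1.54 -0.02  1.58 -0.89] [-0.8   0.2   0.63  1.89 -0.14  1.09 -0.89]
-1.94 [-0.81  0.03  0.7   1.54 -0.02  1.58 -0.49] [-0.77  0.2   0.6   1.89 -0.13  1.08 -0.49]
-1.54 [-0.79  0.03  0.67  1.54 -0.02  1.58 -0.09] [-0.74  0.2   0.55  1.89 -0.12  1.08 -0.11]
-1.14 [-0.76  0.03  0.65  1.54 -0.02  1.58  0.31] [-0.7   0.2   0.51  1.89 -0.11  1.08  0.28]
-0.74 [-0.74  0.03  0.62  1.54 -0.02  1.58  0.71] [-0.66  0.19  0.46  1.89 -0.1   1.08  0.67]
-0.34 [-0.71  0.03  0.59  1.54 -0.02  1.58  1.11] [-0.62  0.19  0.42  1.88 -0.09  1.08  1.06]
0.06 [-0.69  0.03  0.57  1.54 -0.02  1.58  1.51] [-0.57  0.19  0.36  1.88 -0.08  1.08  1.45]
0.46 [-0.66  0.03  0.54  1.54 -0.02  1.58  1.91] [-0.5   0.19  0.28  1.88 -0.06  1.08  1.83]
0.86 [-0.62  0.03  0.5   1.54 -0.02  1.58  2.31] [-0.45  0.19  0.22  1.87 -0.05  1.08  2.22]
1.26 [-0.59  0.03  0.46  1.53 -0.02  1.58  2.71] [-0.39  0.19  0.15  1.87 -0.03  1.08  2.6 ]
1.66 [ 0.97  0.32 -1.42  1.45  0.31  1.64  2.81] [ 0.72  0.53 -1.3   1.81  0.54  1.23  2.49]
2.06 [-1.45  0.01  1.36  1.56 -0.01  1.58 -2.75] [-1.31  0.45  1.38  1.92 -0.48  1.18 -2.41]
2.46 [-1.45  0.01  1.36  1.56 -0.01  1.58 -2.35] [-1.31  0.45  1.38  1.92 -0.48  1.18 -2.01]
2.86 [-0.83  0.03  0.72  1.54 -0.02  1.58 -1.97] [-0.9   0.22  0.76  1.9  -0.17  1.09 -1.93]
```

```bash
python3 - <<'E'
import cv2
im=cv2.imread('pics/side0.png'); cv2.imwrite('pics/sidez.png',cv2.resize(im[160:270,170:370],None,fx=4,fy=4,interpolation=cv2.INTER_CUBIC))
E
```

```text
(no output)
```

View pics/sidez.png

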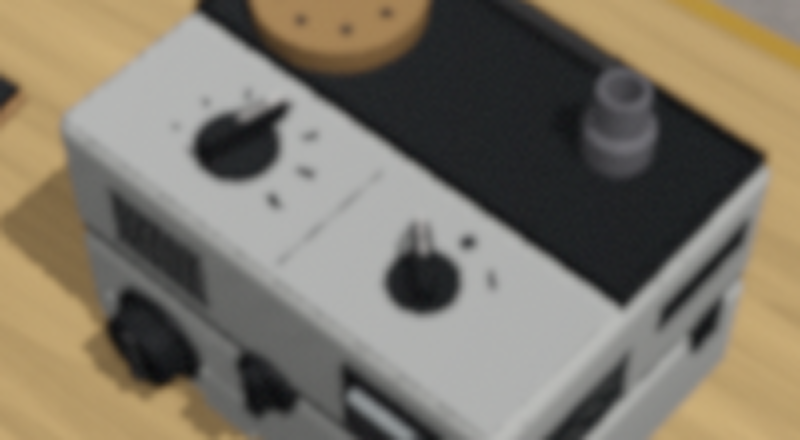

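View pics/wrist0.png

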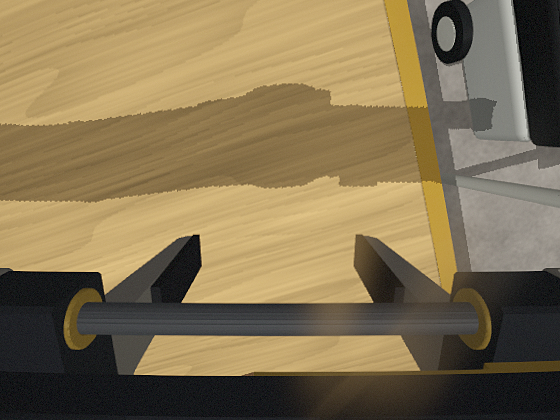

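```bash
python3 - <<'E'
from h import *
s=robot.observe(); p=s['tcp_pos'].copy(); p[2]=430
robot.movep(p,s['tcp_rot'])
robot.movep([515,-15,420],ori(-1.6))
print(robot.observe()['t'],robot.observe()['joints'].round(2))
grip(0.0,20)
print(robot.observe()['t'])
i,im,o=sweep('wrist',['extractor_panel','suction_axis','suction_tip','mode_axis','mode_tip','sleeve','disc_stack'])
save(im,'w1'); print(robot.observe()['t'])
E
```

```text
5.0417 [-0.74  0.08  0.76  1.68 -0.05  1.41  0.01]
6.3917
wrist extractor_panel 0.6 [509.7  31.7 251.4]
wrist suction_axis 0.56 [514.2 111.7 282.3]
wrist suction_tip 0.72 [551.5  97.5 284.3]
wrist mode_axis 0.63 [498.5 -55.1 283.4]
wrist mode_tip 0.92 [527.2 -32.1 280.3]
wrist sleeve 0.91 [661.8 -91.6 255.2]
6.7917
```

View pics/w1.png

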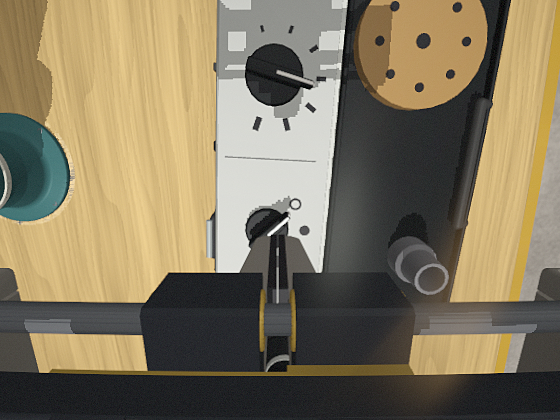

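```bash
python3 - <<'E'
import cv2
im=cv2.imread('pics/w1.png'); cv2.imwrite('pics/w1z.png',cv2.resize(im[0:150,200:360],None,fx=4,fy=4,interpolation=cv2.INTER_CUBIC))
cv2.imwrite('pics/w1m.png',cv2.resize(im[140:290,200:360],None,fx=4,fy=4,interpolation=cv2.INTER_CUBIC))
E
cat >> h.py <<'E'
def unproj(uv,info,z):
    K=np.array(info['camera_matrix']); 
    n=cv2.undistortPoints(np.array([[uv]],float),K,np.array([info['k1'],0,0,0,0.]))[0,0]
    R=np.array(info['R']); c=-R.T@np.array(info['t']); d=R.T@np.array([n[0],n[1],1]); 
    return c+d*(z-c[2])/d[2]
E
python3 - <<'E'
from h import *
i=viewer.camera_info('wrist')
for uv in [(263,28),(289,30),(314,48),(311,107),(286,123),(257,124),(216,5),(216,205),(345,5),(331,190),(226,157),(315,161)]:
    print(uv,unproj(uv,i,253).round(1))
for uv in [(277,71),(316,86)]: print(uv,unproj(uv,i,281).round(1))
for uv in [(295,204),(305,230)]: print(uv,unproj(uv,i,253).round(1))
E
```

```text
(263, 28) [505.3 154.3 253. ]
(289, 30) [531.2 151.7 253. ]
(314, 48) [556.2 134.3 253. ]
(311, 107) [552.8  77.  253. ]
(286, 123) [526.1  61.4 253. ]
(257, 124) [495.2  61.3 253. ]
(216, 5) [459.7 176.7 253. ]
(216, 205) [444.6 -26.1 253. ]
(345, 5) [587. 173. 253.]
(331, 190) [575.  -12.7 253. ]
(226, 157) [459.7  27.5 253. ]
(315, 161) [557.   20.2 253. ]
(277, 71) [517.9 108.5 281. ]
(316, 86) [554.6  94.1 281. ]
(295, 204) [534.3 -27.6 253. ]
(305, 230) [545.4 -59.  253. ]
```

View pics/w1z.png

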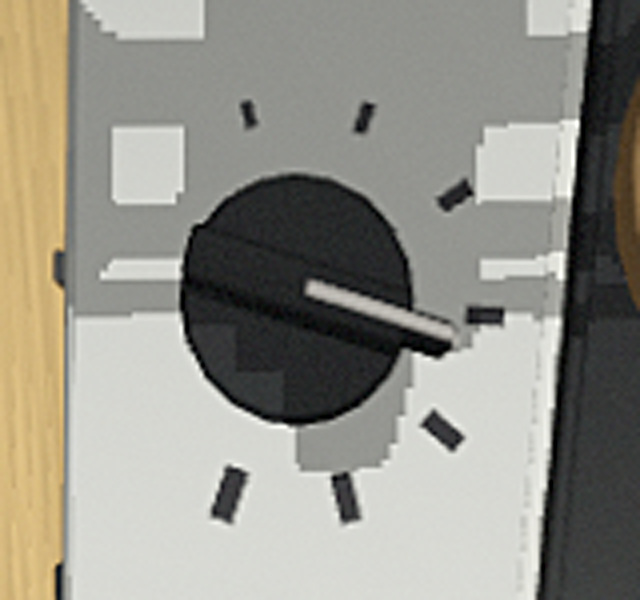

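View pics/w1m.png

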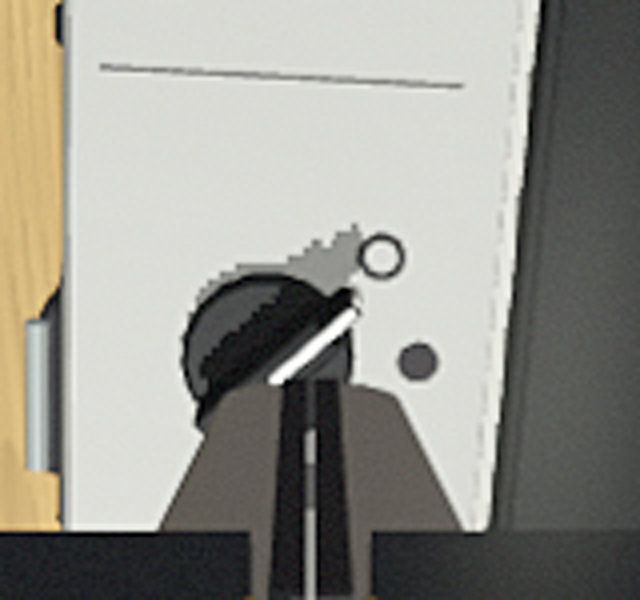

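```bash
cat >> h.py <<'E'
def turn(axis,th0,th1,side,r=20,d=16.5,clear=12,zc=266.5,step=0.15,feed=30):
    """side=-1: finger on clockwise side of the wing (pushes ccw); +1: other"""
    def pose(th,dd,z):
        u=np.array([np.cos(th),np.sin(th)]); n=np.array([-u[1],u[0]])*side
        return [*(np.array(axis)+r*u+dd*n),z], ori(th-np.pi/2)
    p,o=pose(th0,d+clear,340); robot.movep(p,o)
    p[2]=zc; robot.servo_line(p,feed=80); s=robot.observe(); print('down',s['t'],s['tcp_pos'].round(1),s['contact_force'].round(1))
    p,o=pose(th0,d,zc); robot.servo_line(p,feed=30,rotation=o); print('touch',robot.observe()['contact_force'].round(1))
    n=int(np.ceil(abs(th1-th0)/step))
    for th in np.linspace(th0,th1,n+1)[1:]:
        p,o=pose(th,d,zc); robot.servo_line(p,feed=feed,rotation=o); s=robot.observe(); f=s['contact_force']
        u=np.array([np.cos(th),np.sin(th)]); nn=np.array([-u[1],u[0]])*side
        print(round(th,2),s['tcp_pos'].round(1),f.round(1),'normal',round(f[:2]@nn,1))
        if np.linalg.norm(f)>25: print('STOP force'); break
    p,o=pose(th,d+clear,zc); robot.servo_line(p,feed=60,rotation=o)
    p[2]=340; robot.servo_line(p,feed=120); print('t',robot.observe()['t'])
E
python3 - <<'E'
from h import *
from scipy.optimize import least_squares
i=viewer.camera_info('wrist')
bars=[(200+x/4,y/4) for x,y in [(249,115),(365,118),(456,194),(486,315),(442,431),(346,497),(228,494)]]
P=np.array([unproj(b,i,253)[:2] for b in bars]); ring=unproj((200+381/4,140+257/4),i,253)[:2]; dot=unproj((200+418/4,140+362/4),i,253)[:2]
ang=1.885-0.6283*np.arange(7)
def model(q):
    cx,cy,ps,R,Rm=q
    A=np.array([cx,cy])+R*np.c_[np.cos(ang+ps),np.sin(ang+ps)]
    m=np.array([cx,cy])+165*np.array([np.sin(ps),-np.cos(ps)])
    B=[m+Rm*np.array([np.cos(.785+ps),np.sin(.785+ps)]),m+Rm*np.array([np.cos(ps),np.sin(ps)])]
    return A,np.array(B),m
f=lambda q:np.r_[(model(q)[0]-P).ravel(),(model(q)[1]-np.array([ring,dot])).ravel()]
r=least_squares(f,[513,108,-.07,47,43]); print(r.x.round(3),model(r.x)[2].round(1)); print(r.fun.round(1))
c=r.x[:2]; ps=r.x[2]
# predict line / beak image for angles
for s in [1.885,2.0,2.1,2.2,2.3,2.513]:
    th=1.885-s+ps; print(s,[(project([*(c+k*np.array([np.cos(th),np.sin(th)])),z],i)-[200,0])*4 for k,z in [(0,283),(28,279),(40,279),(-27,283)]])
E
```

```text
[ 5.14943e+02  1.07687e+02 -7.90000e-02  4.86740e+01  4.33000e+01] [501.9 -56.8]
[-0.9  1.4  0.1  0.6  0.3 -0.7 -0.4 -0.9 -0.4 -0.2 -0.3  0.2  1.1  0.9
  0.3 -0.8  0.2 -0.6]
1.885 [array([295.39821916, 286.56294093]), array([413.28817056, 296.0555171 ]), array([463.61689449, 298.86485695]), array([180.10061541, 280.67268321])]
2.0 [array([295.39821916, 286.56294093]), array([411.59709905, 310.36022819]), array([461.03373405, 319.25384836]), array([181.21634804, 266.56239174])]
2.1 [array([295.39821916, 286.56294093]), array([408.89253909, 322.53250828]), array([457.03645324, 336.57098662]), array([183.42472874, 254.45078451])]
2.2 [array([295.39821916, 286.56294093]), array([405.07485274, 334.33254724]), array([451.46553239, 353.33010592]), array([186.76909633, 242.61645206])]
2.3 [array([295.39821916, 286.56294093]), array([400.18795081, 345.64717661]), array([444.38820012, 369.3735382 ]), array([191.22194401, 231.18185186])]
2.513 [array([295.39821916, 286.56294093]), array([386.47212811, 367.64595645]), array([424.67515295, 400.49285615]), array([204.20510809, 208.70213585])]
```

```bash
python3 - <<'E'
from h import *
turn([514.9,107.7],-0.33,1.05,-1)
robot.movep([515,-15,420],ori(-1.6))
i,im,o=sweep('wrist',['suction_axis','suction_tip','mode_axis','mode_tip'])
save(im,'w2'); cv2.imwrite('pics/w2z.png',cv2.resize(np.ascontiguousarray(im[0:150,200:360,::-1]),None,fx=4,fy=4,interpolation=cv2.INTER_CUBIC)); print(robot.observe()['t'])
c=np.array([514.9,107.7])
for s in [0,.3,0.628,0.8,1.257]:
    th=1.885-s-.079; print(s,[((project([*(c+k*np.array([np.cos(th),np.sin(th)])),z],i)-[200,0])*4).round() for k,z in [(0,283),(40,279),(-27,283)]])
E
```

```text
down 8.4083 [525.   74.3 267. ] [-0.2 -0.2  0. ]
touch [-0.2 -0.2 -0.3]
-0.19 [531.3  87.5 266.5] [-0.3 -0.  -0.2] normal 0.1
-0.05 [533.9  89.9 266.5] [-0.1  0.8  0.2] normal -0.8
0.08 [535.8  91.2 266.4] [-1.6 -4.3  1.6] normal 4.1
0.22 [538.3  96.3 266.5] [ 0.8 -0.3 -0.3] normal 0.5
0.36 [539.3 100.  266.5] [-0.  -0.4  0.4] normal 0.4
0.5 [540.2 103.  266.5] [ 0.1 -0.9  0.1] normal 0.8
0.64 [540.8 105.5 266.5] [-0.2 -1.2  0.6] normal 0.8
0.77 [540.8 109.5 266.5] [ 0.5 -2.9 -0.1] normal 2.4
0.91 [539.9 114.1 266.4] [ 0.7  1.  -0.7] normal -0.1
1.05 [539.  117.2 266.5] [ 0.3 -1.3 -0.3] normal 0.9
t 12.9833
wrist suction_axis 0.92 [515.8 113.8 284.7]
wrist suction_axis 0.42 [528.1 -33.  282.8]
wrist suction_tip 0.9 [531.1 143.3 283.6]
wrist mode_axis 0.82 [498.5 -54.  284.9]
wrist mode_tip 0.65 [526.  -31.8 281.8]
14.0917
0 [array([298., 290.]), array([253., 115.]), array([328., 407.])]
0.3 [array([298., 290.]), array([305., 108.]), array([294., 411.])]
0.628 [array([298., 290.]), array([360., 121.]), array([258., 403.])]
0.8 [array([298., 290.]), array([387., 135.]), array([240., 394.])]
1.257 [array([298., 290.]), array([442., 194.]), array([203., 357.])]
```

View pics/w2z.png

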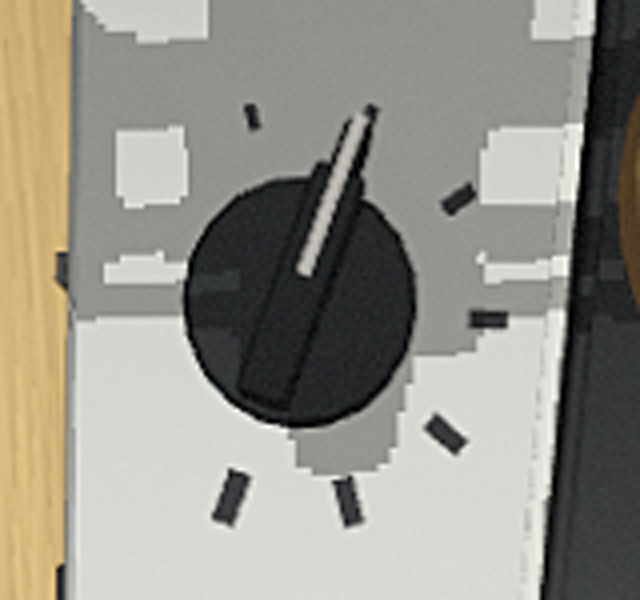

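```bash
python3 - <<'E'
from h import *
turn([501.5,-56.2],0.706,0.04,+1,r=17,d=16)
robot.movep([515,-115,420],ori(-1.6))
i,im,o=sweep('wrist',['suction_axis','suction_tip','mode_axis','mode_tip','sleeve'])
save(im,'w3'); cv2.imwrite('pics/w3z.png',cv2.resize(np.ascontiguousarray(im[0:200,180:380,::-1]),None,fx=3,fy=3,interpolation=cv2.INTER_CUBIC)); print(robot.observe()['t'])
c=np.array([501.9,-56.8])
for s in [0,.5,.785,1,1.57]:
    th=.785-s-.079; print(s,[((project([*(c+k*np.array([np.cos(th),np.sin(th)])),z],i)-[180,0])*3).round() for k,z in [(0,283),(33,279),(-22,283)]])
E
```

```text
down 15.9083 [496.7 -23.9 267. ] [ 0.4  0.2 -0.3]
touch [-2.5  4.   3.2]
0.57 [507.2 -33.1 266.4] [-2.7  3.2  2.4] normal 4.1
0.44 [510.4 -34.5 266.4] [ 0.5  2.5 -0.4] normal 2.0
0.31 [513.1 -36.4 266.5] [0.4 0.1 0.4] normal -0.0
0.17 [515.2 -37.8 266.4] [-0.8  1.   0.5] normal 1.1
0.04 [517.6 -39.5 266.4] [-0.5  1.6  0.5] normal 1.6
t 18.9917
wrist mode_axis 0.75 [498.1 -53.6 285.5]
wrist sleeve 0.61 [662.3 -92.1 258.5]
19.8333
0 [array([249., 428.]), array([324., 358.]), array([201., 473.])]
0.5 [array([249., 428.]), array([347., 404.]), array([184., 444.])]
0.785 [array([249., 428.]), array([349., 432.]), array([182., 425.])]
1 [array([249., 428.]), array([346., 454.]), array([184., 410.])]
1.57 [array([249., 428.]), array([316., 501.]), array([203., 377.])]
```

View pics/w3z.png

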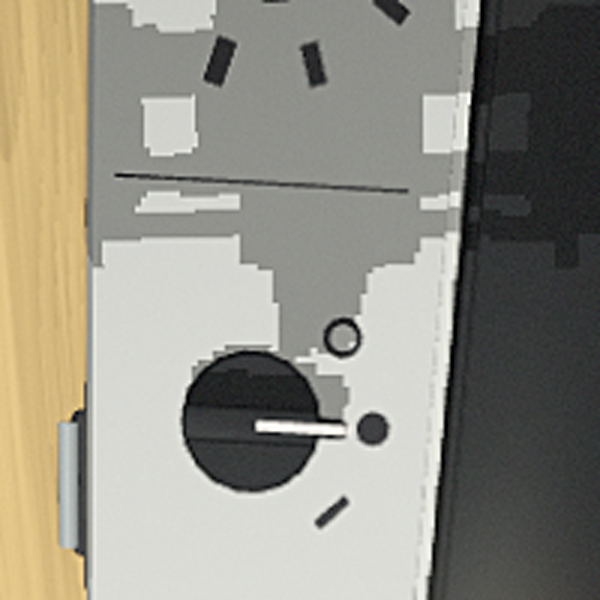

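```bash
python3 - <<'E'
from h import *
robot.movep([515,-15,420],ori(-1.6))
i,im,o=sweep('wrist',['suction_axis','suction_tip'],1)
cv2.imwrite('pics/w4z.png',cv2.resize(np.ascontiguousarray(im[0:280,180:380,::-1]),None,fx=2,fy=2,interpolation=cv2.INTER_CUBIC))
sweep('scene',['disc_stack','sleeve','sander','sanding_block','mode_tip','suction_tip'],1)
print(robot.observe()['t'],robot.observe()['contact_force'].round(1))
E
```

```text
wrist suction_axis 0.94 [512.7 112.8 282.5]
wrist suction_tip 0.79 [530.2 145.9 281.5]
scene disc_stack 0.61 [521.  461.3  -1.8]
scene sleeve 0.65 [666.9 -93.7 253.7]
scene sander 0.72 [ 512.9 -432.5   -3.7]
scene sanding_block 0.91 [522.9 462.1  -1.7]
scene mode_tip 0.45 [531.1 -58.2 285.2]
scene suction_tip 0.73 [526.9 148.  281.4]
20.8167 [-0.4 -0.3  0.1]
```

View pics/w4z.png

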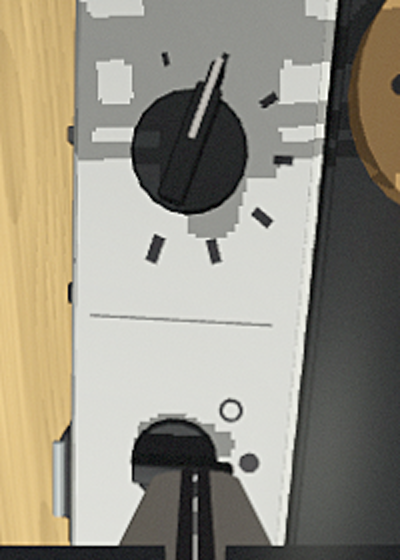

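```bash
python3 - <<'E'
from h import *
robot.job_done(); print(robot.observe()['t'])
E
```

```text
the job is handed in; nothing more can be done
the job is handed in; nothing more can be done
```

I turned the suction dial down to its second-lowest mark and the mode switch one click from off to automatic. Both were pushed with the shut fingertips against the side of the wing grip. The job was handed in at about 21 s, with the arm clear of everything.

**Last checks:**
- **Suction dial:** in the last wrist picture the beak points at the second bar. I measured about 0.63 rad, against the 0.628 target.
- **Mode switch:** the beak points at the dot, within a few pixels of where 0.785 rad should appear.
- **Forces:** contact forces stayed within about 6 N while pushing, and were close to zero at the end.
- **Bystanders:** the sander, sanding block and sleeve were found within 5 mm of where they were at the start.

**What did not match or was not confirmed:**
- **Disc stack:** the last network result for it was wrong, because it reported the sanding block's position. The stack does show in its usual place in the wrist pictures, and the arm never went near it.
- **Starting dial position:** the dial measured about 2.13 rad at the start, between two clicks rather than in one. I don't know why, but it settled in its click after the push.
- **Suction tip estimates:** two network estimates put the beak's direction about 0.1 rad either side of the target. The printed bars and white line in the picture agree with the target.

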